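# Take up a slack roller conveyor with its star wheel

### The job

The little bun conveyor has gone slack. Take the orange-handled adjuster bar out of its blue holder and, working its blade through the slot in the steel cover, push the brass star wheel round towards the green end of the slot, one tooth at a time, until you feel it come up firm against its take-up spring: snug, so that the push is clearly heavier than while the wheel turned freely, but not overtightened, and without forcing or jabbing the bar against the wheel or the cover. Then stand the bar back in its holder, fully home, let go and leave everything else where it is.

Things in the scene. Friction and masses are not known exactly. Their poses are not given: they have to be found in the camera images.
- slot (a point): Centre of the access slot, at the upper face of the 4 mm cover of the fixed steel drive box (180 x 170 mm, top 116 mm above the table, clear above). Slot 42 mm long along this point's y, 16 mm wide along x; z up. A green patch and arrow head on the cover mark its +y end, the way to push. The box's place and yaw (to 0.25 rad) vary.
- conveyor: The fixed bun conveyor: the drive box, and behind it (+x) a roller bed 80 mm high, 140 mm wide, 280 mm long. Origin under the centre of the drive box, on the table, axes as point slot; the slot's centre is at x -30 mm, y 0. A spring stop for the wheel is hidden inside.
- bearing: Fixed bearing of the brass star wheel; origin on the wheel's axis (the slot's x), 55 mm straight below point slot. The wheel is 16 mm thick with 12 straight teeth 6 mm thick, 24 mm apart at the tips; outer radius 46, root radius 30 mm. Its angle is not measured and varies: the blade may meet a tooth or a gap. It stays where it is left: turning freely takes a push of 5 to 7 N.
- wheel_top (a point): Top of the wheel's outer circle, 9 mm below the slot's centre: a blade that lands on a tooth stops there; lift and try 6 mm along the slot. Between teeth the blade engages well at 20 mm below the cover's face (roots at 25 mm). One stroke of the blade's centre along the slot's y from about -13 to +12 mm turns the wheel one tooth; then back off 3 mm, lift out, return.
- take_up (a point): Point on the wheel's axis, at the hidden take-up spring stop. Two or three teeth on (it varies) the wheel meets it, anywhere in a stroke: the push steps up by about 1 N, then grows by some 0.4 N per mm. Snug is a push 1.5 to 5 N above the free one; aim for 3 N above and stop there at once. The wheel's friction then holds it.
- bar_handle (a point): Centre of the bar's orange handle: 30 mm along x, 22 along y, 50 tall, z up. Grip it across the 22 mm so that the pads take the push. Below it a steel blade 10 mm along x, 5 along y, 30 long: tip 55 mm, handle underside 25 mm below this point. 120 g. It starts upright in the holder, axes parallel to the holder's; it enters the slot with bar y along slot y, either way round.
- bar_tip (a point): Centre of the end of the bar's blade; axes as bar_handle.
- socket (a point): Mouth of the holder's socket, in the upper face of the fixed blue block (70 x 70 mm, 36 mm high), z up. The hole, 16 mm along x and 11 mm along y, goes through, edges chamfered. Home: handle's underside on the block, bar_handle 25 mm above this point, bar y along socket y, either way round. Holder and pan may be on either side of the conveyor.
- pan: Empty steel pan, fixed, 110 x 90 x 50 mm; origin under its centre. Bystander.
- red_bottle: Red squeeze bottle, 58 mm wide, 175 mm tall, origin under its centre. Bystander.
- yellow_bottle: Yellow squeeze bottle, 58 mm wide, 175 mm tall, origin under its centre. Bystander.
- tub: Small clear jar with white cap, 60 mm wide, 50 mm tall, origin under its centre. Bystander.
- bowl: Steel bowl, 130 mm wide, 55 mm tall, origin under its centre. Bystander.
- cups: Stack of white cups, 88 mm wide, 130 mm tall, origin under its centre. Bystander.
- spatula: Black-handled spatula lying on the table, 260 mm long, origin under its middle. Bystander.
- shaker: Aluminium shaker, 58 mm wide, 78 mm tall, standing on the roller bed 200 to 250 mm along the conveyor's x; origin under its centre. Bystander.

How it is judged:
By the outcome, as a careful person would: the job done as asked, in the order asked, and still so for the second after the job is handed in, with the robot touching nothing.
It also fails if it takes over 72 s, if anything falls off the work surface, if the arm or the gripper's body presses on something with over 40 N, if the wrist force passes 120 N, or if a joint passes its speed limit or range.

### The arm

A 6-joint arm with a two-finger parallel gripper is mounted at the origin on the work surface. World frame = base frame: x ahead of the robot, y to its left, z up, the work surface at z = 0. Lengths are in m, angles in rad, forces in N, time in s.
With the tool pointing down it reaches from about 0.375 to 0.9 m from the base axis. Payload 3.1 kg.
Tool frame: the origin (TCP) lies at the very end of the fingers, on their centre line; the grasp point (between the pads) lies 19 mm behind it (manip.grasp_offset is the distance from the TCP to the grasp point, in m); y points along the fingers, z is the direction in which the jaws open and shut, and the axes are right-handed (so a half turn about y gives the same grasp; the last joint's range is limited). The gripper opens to 85 mm and grips with 20 to 120 N. Pads are 22 mm wide; open, the fingers measure 114 mm over their backs; the gripper's body (76 mm by 85 mm) begins 54 mm behind the grasp point. The pads swing forward as they close: fully open they stand 13 mm farther back than shut.
Start: joints at [-1.466, 0.527, 1.433, -0, 1.181, -0.178], TCP at [0.175, -0.6, 0.231] pointing down, gripper open.
Joint ranges: [-3.08, 3.08], [-0.75, 2.2], [0.22, 2.44], [-1.43, 4.57], [0, 2.65], [-2.85, 2.85]. Speed limits (rad/s): [2.79, 2.79, 3.14, 3.14, 3.14, 3.14].

### API

Orientations are given as a unit quaternion [x, y, z, w].
In Python, from station import manip gives the robot as it stands.
- The arm moves only by the tool apply_moves, never from a script. Its argument "motion" is a list of rows, each a list of 5 numbers: the finger opening in mm, from 0 to 85.4, then the shift along the tool's x, y, z in units of 30 mm (1.0 is 30 mm), then the turn about the tool's y in units of 10 degrees (1.0 is 10 degrees). In form: [[fingers, x, y, z, twist], ...]. A call has 1 to 12 rows; each row is the pose to reach, as a shift and turn from the pose commanded when the call began, along the tool's axes at that moment; what a row does not reach only later rows make up. A row lasts 1/8 s, in which the tool goes at most 62.5 mm and 10.7 degrees, less where a joint would pass 70% of its speed; a pose out of reach is approached as far as the arm can. A call with a gripper value outside its range is refused whole. The fingers move at their own pace and stop on an object; "squeeze" is the grip in N (left out, the last holds). Time passes only in rows, so rows that repeat a pose let the fingers close. It gives the time, the measured TCP pose, the force and the opening at its end, in the units of the state.
- manip.sense(): the state, without advancing time (a new reading comes with each control period).
- manip.snapshot(name): name is "scene" or "top" or "wrist"; returns the picture (384x512x3 uint8, red, green, blue); there is no depth.
- manip.get_calibration(name): a dict with "intrinsics" (3x3 intrinsics, pixels), "extrinsics" (4x4, takes a point from camera to world coordinates). Camera axes: x right, y up, looking along -z (the intrinsics and any distortion apply to the point x, -y, -z); pixel columns grow to the right and rows downward; lengths in m; the calibration is good to about 2 mm. A picture is of the moment at which its call begins: read the wrist's pose just before it. get_calibration takes no time and is no camera call; for the wrist camera it gives the pose at the moment of the call.
- manip.sign_off(): hands the job in, once; it reports no verdict.
The state is a dict: "t": time; "q": joint angles; "qd": joint speeds; "tau": joint torques, N m; "tcp_pos": TCP position; "tool_rot": TCP orientation; "force": force on the tool from outside, world axes, zero at the start; "ft_torque": the same for the moment, N m; "finger_gap": opening from 0.0 (shut) to 1.0 (fully open).
Only numpy, scipy, OpenCV 4.12 (cv2) and the standard library are available. Lean on these libraries where they do the work, as an engineer would, in place of code of your own. Each camera call takes 0.05 s, during which the arm holds its last target.

## Working session

There is one attempt and no reset: what is moved stays moved. The work goes in short steps, Python scripts to look and compute and a tool call to move; the robot and the scene stay as the last step left them, time stands still between calls to the robot, and variables do not carry over. Pictures are saved under pics/ and viewed, and the job is handed in when it is done.

Besides the shell and the picture viewer there is one more tool, called after ">>>" as name(argument=value, ...) on one line, values as JSON. apply_moves: Moves the arm, as the interface text tells. Its arguments: {"type":"object","properties":{"motion":{"type":"array"},"squeeze":{"type":"number"}},"required":["motion"]}

```bash
mkdir -p pics; ls; cat > h.py <<'E'
import numpy as np, cv2
from station import manip
def snap(n,f):
    c=manip.get_calibration(n); im=manip.snapshot(n); cv2.imwrite(f'pics/{f}.png',im[...,::-1]); 
    np.savez(f'pics/{f}.npz',im=im,K=c['intrinsics'],E=c['extrinsics']); return im,c
def load(f):
    d=np.load(f'pics/{f}.npz'); return d['im'],d['K'],d['E']
def ray(K,E,u,v):
    d=np.array([(u-K[0,2])/K[0,0],-(v-K[1,2])/K[1,1],-1.0]); return E[:3,3],E[:3,:3]@d
def onz(K,E,u,v,z):
    o,d=ray(K,E,u,v); return o+d*(z-o[2])/d[2]
def proj(K,E,p):
    q=np.linalg.inv(E)@np.append(p,1); return K[0,0]*q[0]/-q[2]+K[0,2], K[1,1]*(-q[1])/-q[2]+K[1,2]
E
python3 - <<'E'
from h import *
print(manip.sense(), manip.grasp_offset)
for n in ['scene','top','wrist']:
    im,c=snap(n,n+'0'); print(n,c)
E
```

```text
pics
{'t': 0.0, 'q': array([-1.46548715e+00,  5.28472813e-01,  1.43389806e+00,  1.75509765e-05,
        1.18136889e+00, -1.78531151e-01]), 'qd': array([ 9.07089878e-04,  7.92121814e-04,  6.29241008e-04,  9.51367310e-05,
       -2.76142796e-04,  1.57571826e-03]), 'tau': array([ 2.68511103e-04, -4.42349696e+01, -1.78027314e+01, -1.97132949e-04,
        8.37496365e-03, -1.98491148e-05]), 'tcp_pos': array([ 0.17496681, -0.59927611,  0.23033087]), 'tool_rot': array([-0.09998026,  0.70075602, -0.69923922,  0.1000473 ]), 'force': array([-0.23848834, -0.24646702, -0.30747331]), 'ft_torque': array([ 0.02027748, -0.05718591,  0.00588701]), 'finger_gap': 0.9967197986859365} 0.0187
scene {'intrinsics': array([[395.71317554,   0.        , 249.81983357],
       [  0.        , 395.71317554, 190.73978797],
       [  0.        ,   0.        ,   1.        ]]), 'extrinsics': array([[ 0.80833776, -0.40729892,  0.42508546,  1.12124906],
       [ 0.58861133,  0.57294635, -0.57032376, -0.66267822],
       [-0.01125891,  0.71122435,  0.70287493,  0.97125008],
       [ 0.        ,  0.        ,  0.        ,  
[... 184 characters left out ...]
]]), 'extrinsics': array([[-0.02484956,  0.99794987, -0.05897922,  0.50595107],
       [-0.99963981, -0.02540322, -0.00865613,  0.02115411],
       [-0.01013664,  0.05874288,  0.99822168,  1.48516874],
       [ 0.        ,  0.        ,  0.        ,  1.        ]])}
wrist {'intrinsics': array([[271.0705921 ,   0.        , 254.73862989],
       [  0.        , 271.0705921 , 189.99080486],
       [  0.        ,   0.        ,   1.        ]]), 'extrinsics': array([[ 0.28001361,  0.91699627,  0.28409543,  0.24757934],
       [-0.95999379,  0.26810954,  0.0808034 , -0.57873014],
       [-0.00207227, -0.2953559 ,  0.95538505,  0.3746329 ],
       [ 0.        ,  0.        ,  0.        ,  1.        ]])}
```

View pics/scene0.png

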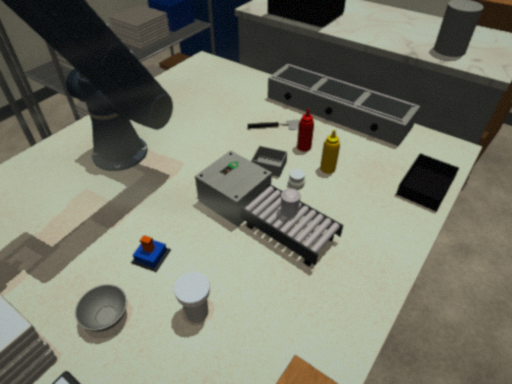

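View pics/top0.png

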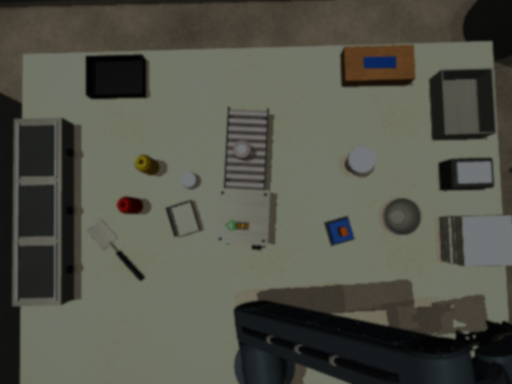

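View pics/wrist0.png

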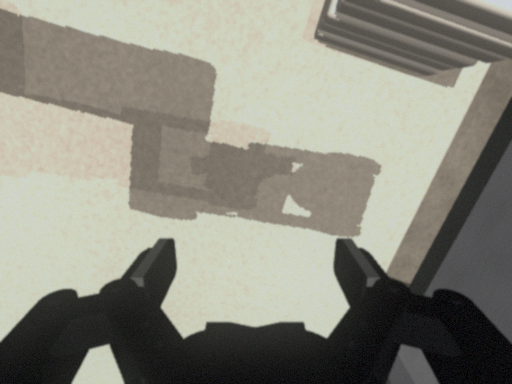

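The scene view shows the holder with the bar at (149,250) and the drive box at (233,180). In the top view the holder is at (341,231) and the slot at (240,226), with the green end towards the left (+y). I'll measure both.

```bash
python3 - <<'E'
from h import *
im,K,E=load('top0')
a=cv2.resize(im[180:260,205:365],None,fx=5,fy=5,interpolation=cv2.INTER_CUBIC)
cv2.imwrite('pics/topz.png',a[...,::-1])
for f in ['top0','scene0']:
    im,K,E=load(f); hsv=cv2.cvtColor(im,cv2.COLOR_RGB2HSV)
    for nm,lo,hi in [('blue',(100,120,60),(130,255,255)),('orange',(4,170,120),(14,255,255)),('green',(50,90,60),(85,255,255)),('brass',(15,80,50),(28,255,255))]:
        m=cv2.inRange(hsv,lo,hi); n,l,s,c=cv2.connectedComponentsWithStats(m)
        for i in range(1,n):
            if s[i,4]>12: 
                pts=np.argwhere(l==i)[:,::-1].astype(np.float32); r=cv2.minAreaRect(pts)
                z={'blue':.036,'orange':.086,'green':.116,'brass':.116}[nm]
                print(f,nm,s[i],c[i].round(1),np.round(r[0],1),np.round(r[1],1),round(r[2],1),onz(K,E,*c[i],z).round(4))
E
```

```text
top0 blue [364  57  32  11 329] [379.3  61.9] [379.5  62. ] [10. 31.] 90.0 [ 1.0407 -0.4315  0.036 ]
top0 blue [329 219  24  25 329] [339.6 230.6] [340.4 230.7] [21.1 20.3] 73.3 [ 0.4546 -0.2706  0.036 ]
top0 green [233 221   3   9  25] [233.9 225. ] [234. 225.] [8. 2.] 90.0 [0.4841 0.0877 0.116 ]
top0 brass [343  45  72  36 960] [382.2  62.5] [378.7  62.4] [34.6 70.8] 88.8 [ 1.0089 -0.4159  0.116 ]
top0 brass [134 155  21  20 226] [142.5 163.2] [143.1 165.5] [21.8 17. ] 76.0 [0.694  0.3837 0.116 ]
top0 brass [237 223  12   6  68] [242.3 225.4] [242.5 225.5] [ 5. 11.] 90.0 [0.482  0.0604 0.116 ]
scene0 blue [153   0  29   6  87] [166.9   1.5] [167.    2.5] [ 5. 28.] 90.0 [-0.9267  1.2081  0.036 ]
scene0 blue [134 241  31  22 344] [149.7 252.3] [149. 250.] [26.1 22. ] 20.0 [ 0.468  -0.2792  0.036 ]
scene0 orange [141 236  10   7  49] [145.6 239. ] [145.7 239.1] [8.9 5.4] 18.4 [ 0.4592 -0.274   0.086 ]
scene0 green [228 162  10   7  32] [232.6 165.3] [232.9 165.3] [5.7 9.4] 78.7 [0.4877 0.0949 0.116 ]
scene0 brass [480   0  32   6  95] [500.1   1.6] [495.5   2.5] [ 5. 31.] 90.0 [0.8704 2.1481 0.116 ]
scene0 brass [159  52  31  18 193] [172.9  60. ] [173.6  59.7] [ 9.8 30.9] 63.4 [-0.1949  0.5221  0.116 ]
scene0 brass [320 130  20  44 581] [329.8 153.8] [330.2 151.6] [15.9 43.9] 11.3 [0.7198 0.3319 0.116 ]
scene0 brass [481 131   8   8  31] [484.4 134.3] [484.6 134.4] [4.5 8.2] 31.0 [1.1156 0.7449 0.116 ]
scene0 brass [477 151   7  10  14] [480.1 155.3] [479.7 155.3] [ 1.9 10.8] 33.7 [1.1329 0.6144 0.116 ]
scene0 brass [277 355  60  29 903] [302.7 373.7] [306.5 369. ] [59. 28.] 0.0 [ 1.0146 -0.3447  0.116 ]
```

View pics/topz.png

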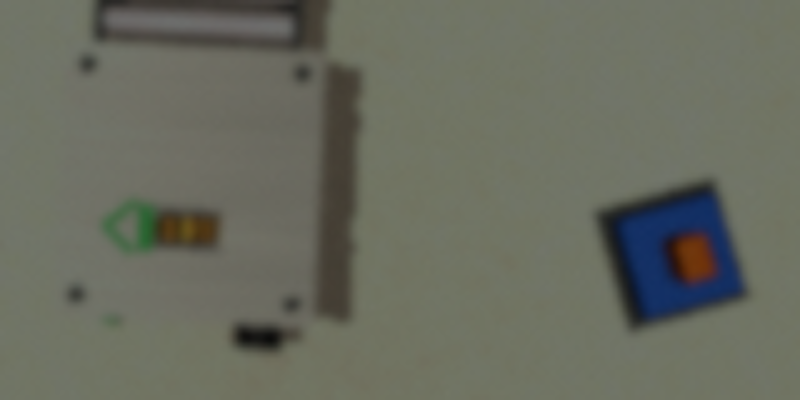

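```bash
cat >> h.py <<'E'
from scipy.spatial.transform import Rotation as R
def go(target, zang=None, src=None):
    """rows units for moving TCP to target; zang: desired world angle (deg) of the jaw axis (mod 180)"""
    s=manip.sense(); M=R.from_quat(s['tool_rot']).as_matrix(); p=s['tcp_pos'] if src is None else np.array(src)
    d=M.T@(np.array(target)-p); a=np.degrees(np.arctan2(M[1,2],M[0,2]))
    out=d/0.03
    tw=None
    if zang is not None:
        # rotation about tool y (down): positive twist => world angle decreases
        tw=(a-zang+90)%180-90
    print('t',round(s['t'],2),'tcp',p.round(4),'F',s['force'].round(2),'jaw ang',a.round(2),'tooly',M[:,1].round(4),'gap',round(s['finger_gap'],3))
    print('units',out.round(3),'twist deg',tw,'units',None if tw is None else tw/10)
E
python3 - <<'E'
from h import *
go([0.44,-0.275,0.25],105); go([0.44,-0.275,0.25],15)
E
```

```text
t 0.15 tcp [ 0.175  -0.5994  0.2305] F [0.29 0.29 0.2 ] jaw ang -73.73 tooly [-2.0e-04  1.7e-03 -1.0e+00] gap 1.001
units [-11.509  -0.633  -7.908] twist deg 1.265250051416615 units 0.12652500514166148
t 0.15 tcp [ 0.175  -0.5994  0.2305] F [0.29 0.29 0.2 ] jaw ang -73.73 tooly [-2.0e-04  1.7e-03 -1.0e+00] gap 1.001
units [-11.509  -0.633  -7.908] twist deg -88.73474994858339 units -8.873474994858338
```

>>> apply_moves(motion=[[85,-2.2,-0.6,-1.5,0.13],[85,-3.9,-0.6,-2.7,0.13],[85,-5.6,-0.6,-3.85,0.13],[85,-7.3,-0.6,-5.0,0.13],[85,-9.0,-0.6,-6.15,0.13],[85,-10.5,-0.6,-7.2,0.13],[85,-11.5,-0.6,-7.9,0.13],[85,-11.5,-0.6,-7.9,0.13]])

```text
t: 1.15
tcp_pos: [0.4411, -0.273, 0.2491]
tool_rot: [-0.094, 0.701, -0.7, 0.094]
force: [-0.4, 0.1, -0.5]
finger_gap: 0.999
```

```bash
python3 - <<'E'
from h import *
im,c=snap('wrist','w1'); go([0.44,-0.275,0.25],105)
E
```

```text
t 1.2 tcp [ 0.4404 -0.2746  0.2492] F [0.14 0.22 0.82] jaw ang -74.84 tooly [-6.e-04 -0.e+00 -1.e+00] gap 0.992
units [ 0.016 -0.028  0.011] twist deg 0.16056443385764396 units 0.016056443385764396
```

View pics/w1.png

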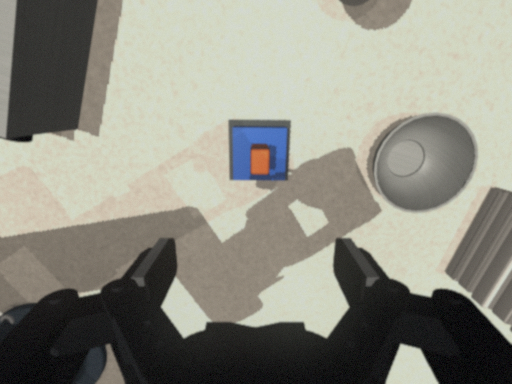

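The wrist view shows the holder at (260,150), square to the image, with the handle top at (260,159). Its narrow side lies along the jaw axis. Next is a precise measurement.

```bash
python3 - <<'E'
from h import *
im,K,E=load('w1'); hsv=cv2.cvtColor(im,cv2.COLOR_RGB2HSV)
z=cv2.resize(im[100:200,210:310],None,fx=6,fy=6,interpolation=cv2.INTER_CUBIC); cv2.imwrite('pics/w1z.png',z[...,::-1])
mo=cv2.inRange(hsv,(2,150,80),(20,255,255)); mb=cv2.inRange(hsv,(100,120,50),(130,255,255))
# top face of handle = bright part
v=hsv[...,2]; print(np.unique(v[mo>0],return_counts=True))
from collections import Counter
for nm,m,zz in (('or',mo,.086),('blue',mb|mo,.036)):
    n,l,s,c=cv2.connectedComponentsWithStats(m); i=1+np.argmax(s[1:,4]); print(nm,s[i])
    pts=np.argwhere(l==i)[:,::-1].astype(np.float32)
    W=np.array([onz(K,E,*p,zz)[:2] for p in pts],np.float32); r=cv2.minAreaRect(W*1000); print(r)
E
```

```text
(array([141, 144, 146, 147, 148, 149, 152, 153, 154, 157, 158, 160, 162,
       163, 165, 166, 167, 168, 170, 172, 173, 174, 176, 179, 180, 181,
       182, 183, 184, 185, 186, 187, 188, 189, 190, 191, 192, 193, 194,
       195, 196, 197, 198, 199, 200, 201, 202, 203, 204, 205, 206, 207],
      dtype=uint8), array([ 1,  1,  2,  4,  2,  3,  4,  2,  1,  1,  1,  1,  1,  3,  1,  7,  3,
        1,  4,  1,  1,  2,  2,  1,  3,  5,  4,  1,  3,  3,  4,  3,  1,  5,
        2,  4,  5,  6, 11,  4,  8,  8,  4,  9, 19, 38, 66, 55, 64, 21,  7,
        1]))
or [252 149  17  25 414]
((457.28509521484375, -274.8963317871094), (27.94109535217285, 18.52069091796875), 15.27297592163086)
blue [ 233  127   54   53 2066]
((457.8208923339844, -274.6240234375), (69.45106506347656, 69.88119506835938), 14.195271492004395)
```

View pics/w1z.png

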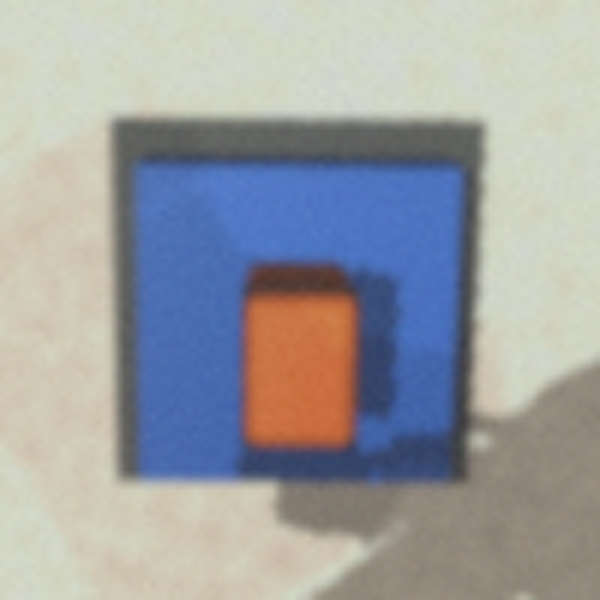

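```bash
python3 - <<'E'
from h import *
go([0.4575,-0.2748,0.10],104.7);go([0.4575,-0.2748,0.045],104.7)
E
```

```text
t 1.2 tcp [ 0.4404 -0.2746  0.2492] F [0.14 0.22 0.82] jaw ang -74.84 tooly [-6.e-04 -0.e+00 -1.e+00] gap 0.992
units [-0.552  4.972  0.157] twist deg 0.4605644338576269 units 0.04605644338576269
t 1.2 tcp [ 0.4404 -0.2746  0.2492] F [0.14 0.22 0.82] jaw ang -74.84 tooly [-6.e-04 -0.e+00 -1.e+00] gap 0.992
units [-0.553  6.805  0.158] twist deg 0.4605644338576269 units 0.04605644338576269
```

>>> apply_moves(motion=[[55,-0.55,1.6,0.16,0.05],[50,-0.55,3.2,0.16,0.05],[50,-0.55,4.4,0.16,0.05],[50,-0.55,5.2,0.16,0.05],[50,-0.55,5.2,0.16,0.05]])

```text
t: 1.82
tcp_pos: [0.4552, -0.2766, 0.0915]
tool_rot: [-0.089, 0.703, -0.7, 0.087]
force: [-0.1, -0.4, 0.5]
finger_gap: 0.588
```

```bash
python3 - <<'E'
from h import *
im,c=snap('wrist','w2'); go([0.4575,-0.2748,0.045],104.7)
E
```

```text
t 1.88 tcp [ 0.4562 -0.2771  0.0928] F [ 0.59  0.43 -0.46] jaw ang -75.64 tooly [-0.0014  0.001  -1.    ] gap 0.584
units [-0.064  1.592 -0.062] twist deg -0.33745460345642186 units -0.033745460345642186
```

View pics/w2.png

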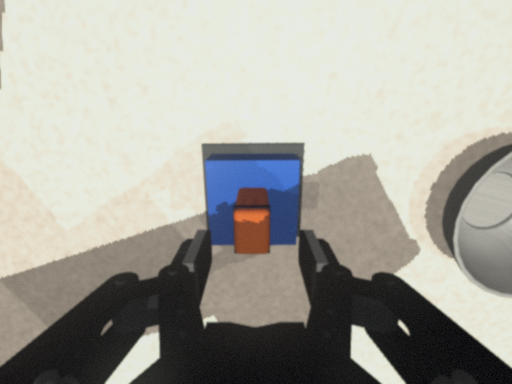

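>>> apply_moves(motion=[[50,-0.06,0.8,-0.04,0],[50,-0.06,1.6,-0.04,0],[50,-0.06,1.6,-0.04,0],[10,-0.06,1.6,-0.04,0],[10,-0.06,1.6,-0.04,0],[10,-0.06,1.6,-0.04,0],[10,-0.06,1.6,-0.04,0],[10,-0.06,1.6,-0.04,0]], squeeze=60)

```text
t: 2.88
tcp_pos: [0.4592, -0.2754, 0.0469]
tool_rot: [0.088, -0.701, 0.702, -0.09]
force: [-1.1, 1.0, 6.4]
finger_gap: 0.253
```

```bash
python3 - <<'E'
from h import *
im,c=snap('wrist','w3'); go([0.4575,-0.2748,0.135],104.7)
E
```

```text
t 2.92 tcp [ 0.4593 -0.2754  0.0469] F [-0.42 -0.72  6.04] jaw ang -75.53 tooly [ 0.0021 -0.0021 -1.    ] gap 0.251
units [ 0.047 -2.937 -0.027] twist deg -0.23105866060780045 units -0.023105866060780043
```

View pics/w3.png

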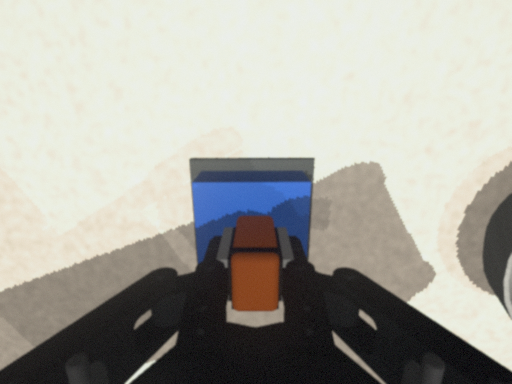

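>>> apply_moves(motion=[[10,0,-0.5,0,0],[10,0,-1.2,0,0],[10,0,-2.2,0,0],[10,0,-3.6,0,0],[10,0,-5.0,0,0],[10,0,-6.4,0,0],[10,0,-6.5,0,0]])

```text
t: 3.8
tcp_pos: [0.46, -0.2758, 0.2444]
tool_rot: [0.087, -0.699, 0.704, -0.091]
force: [-0.2, 0.5, -1.3]
finger_gap: 0.251
```

```bash
python3 - <<'E'
from h import *
im,c=snap('wrist','w4'); go([0.415,0.06,0.25],-94.6)
E
```

```text
t 3.85 tcp [ 0.459  -0.275   0.2426] F [ 0.41  0.9  -0.57] jaw ang -75.53 tooly [ 0.0032 -0.003  -1.    ] gap 0.251
units [ -1.371  -0.284 -11.176] twist deg 19.073273040642974 units 1.9073273040642973
```

View pics/w4.png

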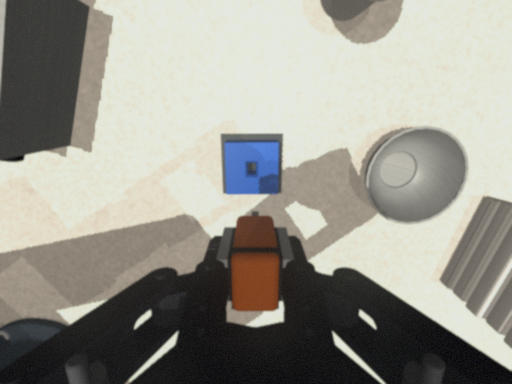

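```bash
python3 - <<'E'
from h import *
im,K,E=load('w4')
hsv=cv2.cvtColor(im,cv2.COLOR_RGB2HSV)
mb=cv2.inRange(hsv,(100,120,90),(130,255,255))
n,l,s,c=cv2.connectedComponentsWithStats(mb); i=1+np.argmax(s[1:,4]); print(s[i],c[i])
x,y,w,h,_=s[i]; sub=hsv[y:y+h,x:x+w]; 
filled=np.zeros_like(mb); cs,_=cv2.findContours((l==i).astype(np.uint8),0,2); cv2.drawContours(filled,cs,-1,1,-1)
hole=(filled>0)&(l!=i); yy,xx=np.nonzero(hole); print(len(xx),xx.mean(),yy.mean(),xx.min(),xx.max(),yy.min(),yy.max())
yy2,xx2=np.nonzero(filled); print(onz(K,E,xx.mean(),yy.mean(),.036), onz(K,E,xx2.mean(),yy2.mean(),.036))
W=np.array([onz(K,E,*p,.036)[:2]*1000 for p in cs[0][:,0,:]],np.float32); print(cv2.minAreaRect(W))
print(proj(K,E,[0.459,-0.275,0.2426-0.041]))
z=cv2.resize(im[120:240,200:300],None,fx=6,fy=5,interpolation=cv2.INTER_CUBIC); cv2.imwrite('pics/w4z.png',z[...,::-1])
E
```

```text
[ 225  142   54   51 2611] [251.5848334  166.68785906]
79 251.43037974683546 167.46835443037975 248 255 163 173
[ 0.45802523 -0.27356491  0.036     ] [ 0.45906739 -0.27350496  0.036     ]
((457.7925109863281, -273.9244384765625), (67.69065856933594, 70.31809997558594), 14.4270658493042)
(np.float64(252.58765417059453), np.float64(213.94327295440232))
```

View pics/w4z.png

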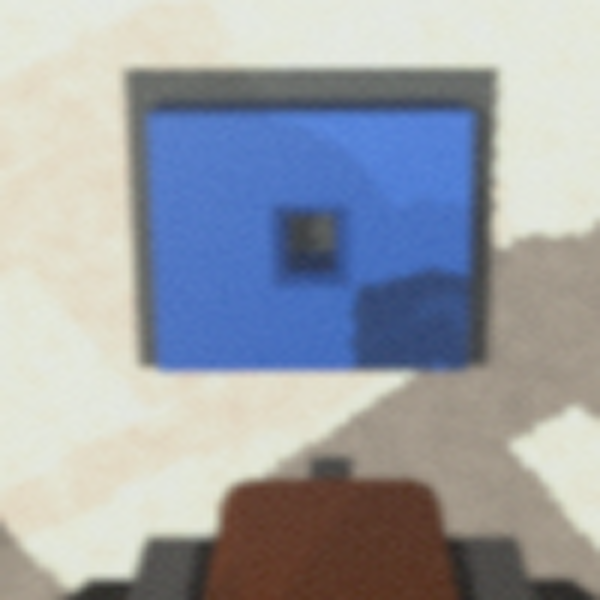

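>>> apply_moves(motion=[[10,-0.3,-0.3,-2,0.4],[10,-0.5,-0.3,-4,0.8],[10,-0.8,-0.3,-6,1.2],[10,-1.0,-0.3,-8,1.6],[10,-1.2,-0.3,-9.8,1.9],[10,-1.35,-0.3,-11,1.9],[10,-1.37,-0.3,-11.2,1.9],[10,-1.37,-0.3,-11.2,1.9]])

```text
t: 4.85
tcp_pos: [0.4139, 0.0609, 0.2486]
tool_rot: [-0.027, -0.706, 0.707, 0.028]
force: [-0.1, -0.0, -1.3]
finger_gap: 0.25
```

```bash
python3 - <<'E'
from h import *
im,c=snap('wrist','w5'); go([0.415,0.06,0.25],-94.6)
E
```

```text
t 4.9 tcp [0.4143 0.0604 0.2488] F [ 0.04  0.2  -1.52] jaw ang -94.55 tooly [-1.1e-03 -4.0e-04 -1.0e+00] gap 0.251
units [-0.023 -0.041  0.01 ] twist deg 0.05429077317292297 units 0.005429077317292297
```

View pics/w5.png

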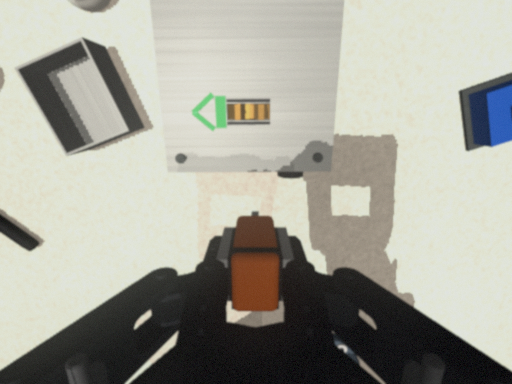

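The slot is at about (249,111) in the wrist view. The green patch and arrow are at its left end, and the cover is nearly square to the image.

```bash
python3 - <<'E'
from h import *
im,K,E=load('w5')
z=cv2.resize(im[85:180,150:350],None,fx=4,fy=4,interpolation=cv2.INTER_CUBIC); cv2.imwrite('pics/w5z.png',z[...,::-1])
g=cv2.cvtColor(im,cv2.COLOR_RGB2GRAY)
m=np.zeros_like(g); m[90:132,226:282]=(g[90:132,226:282]<140)
n,l,s,c=cv2.connectedComponentsWithStats(m); print(s[1:])
hsv=cv2.cvtColor(im,cv2.COLOR_RGB2HSV)
print(g[111,205:285]); print(g[92:132,255])
gm=cv2.inRange(hsv,(45,90,60),(90,255,255)); yy,xx=np.nonzero(gm); print(xx.min(),xx.max(),yy.min(),yy.max())
for p in [(227,111),(271,111),(249,98),(249,124),(181,158),(318,157),(152,0),(167,171),(331,171),(343,0)]:
    print(p,onz(K,E,*p,.116).round(4))
E
```

```text
[[227  99  43  21 202]
 [240 103   6  17  81]
 [227 104   8  16 120]
 [250 104   9  16  79]
 [228 122  42   2  84]]
[217 217 218 218 218 216 218 217 216 212 196 176 169 167 168 167 163 167
 168 170 173 168 132 103  98 100 101 101 108 132 160 176 177 178 170 136
  95  90  86  98 135 173 191 192 187 182 181 175 157 128 109 105 114 140
 155 158 158 154 145 123 106 101 105 123 148 184 202 205 203 205 204 204
 204 202 206 200 201 202 202 200]
[207 209 208 210 206 200 172 127  97 112 148 148 120 107 108 107 108 110
 106 109 109 110 110 110 111 110 106 118 147 143 104 105 151 187 207 209
 209 213 210 211]
193 225 94 129
(227, 111) [0.4865 0.0822 0.116 ]
(271, 111) [0.4832 0.0392 0.116 ]
(249, 98) [0.4969 0.0597 0.116 ]
(249, 124) [0.4725 0.0618 0.116 ]
(181, 158) [0.444  0.1345 0.116 ]
(318, 157) [ 0.434  -0.0063  0.116 ]
(152, 0) [0.5847 0.1377 0.116 ]
(167, 171) [0.4315 0.1513 0.116 ]
(331, 171) [ 0.4181 -0.0197  0.116 ]
(343, 0) [ 0.5716 -0.0294  0.116 ]
```

View pics/w5z.png

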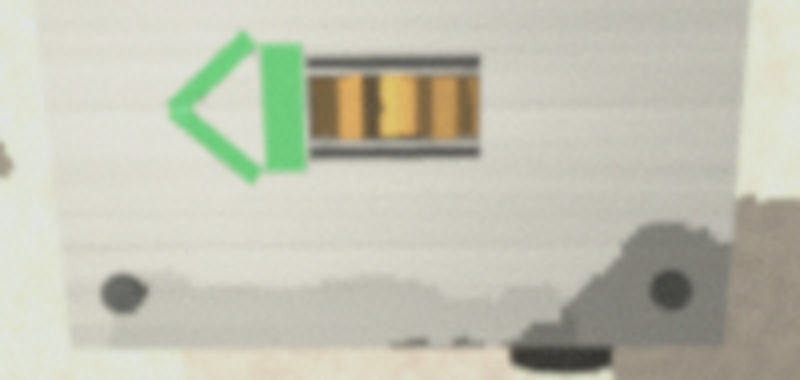

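```bash
python3 - <<'E'
from h import *
for f,tcp in (('w4',(0.4595,-0.2753,0.2435)),('w5',(0.4143,0.0604,0.2488))):
    im,K,E=load(f)
    z=cv2.resize(im[200:245,225:285],None,fx=12,fy=12,interpolation=cv2.INTER_CUBIC); cv2.imwrite(f'pics/{f}t.png',z[...,::-1])
    print(cv2.cvtColor(im,cv2.COLOR_RGB2GRAY)[208:220:2,244:268])
    print(proj(K,E,np.array(tcp)-[0,0,.041]), proj(K,E,np.array(tcp)), E[:3,3])
E
```

```text
[[226 226 225 227 225 223 213 199 193 176 160 156 152 151 156 157 153 153
  151 153 151 149 154 154]
 [228 224 223 222 211 191 169 153 144 141 140 140 142 145 145 148 152 151
  149 148 151 150 153 152]
 [224 219 189 174 164 154 146 125  98  87  82  82  84  91 110 137 150 150
  151 147 151 149 150 150]
 [191 176 158 149 145 144 139 114  84  73  76  76  73  77 103 138 145 143
  144 142 143 143 144 142]
 [102  96  90  89  92  91  84  79  74  72  71  67  65  71  79  88  87  87
   85  87  89  86  89  87]
 [ 74  72  73  69  74  71  69  67  68  74  70  67  68  68  72  70  64  68
   65  65  64  62  69  62]]
(np.float64(253.14806404359373), np.float64(213.884108873672)) (np.float64(253.24463830256752), np.float64(239.80788953660652)) [ 0.53230087 -0.25636875  0.38893145]
[[220 219 217 219 222 222 222 222 224 223 222 222 222 216 220 218 214 211
  210 211 214 215 214 212]
 [224 222 221 221 223 223 224 218 207 202 202 201 199 199 203 213 214 210
  210 210 213 211 215 212]
 [222 224 223 221 223 223 217 179 132 106  99 100 102 109 152 195 213 214
  215 212 215 213 212 212]
 [218 216 216 215 218 219 201 156 107  84  79  78  77  96 143 190 209 211
  207 206 205 207 206 204]
 [113 116 115 115 114 115 111  90  78  72  71  73  77  77  93 107 112 111
  112 109 111 110 114 108]
 [ 74  76  73  70  73  75  72  73  70  71  70  75  70  71  72  70  70  72
   70  71  70  71  71  71]]
(np.float64(255.05671971539365), np.float64(213.1845647840827)) (np.float64(255.16184323589903), np.float64(239.55599378292524)) [0.48948966 0.05481855 0.39263933]
```

View pics/w5t.png

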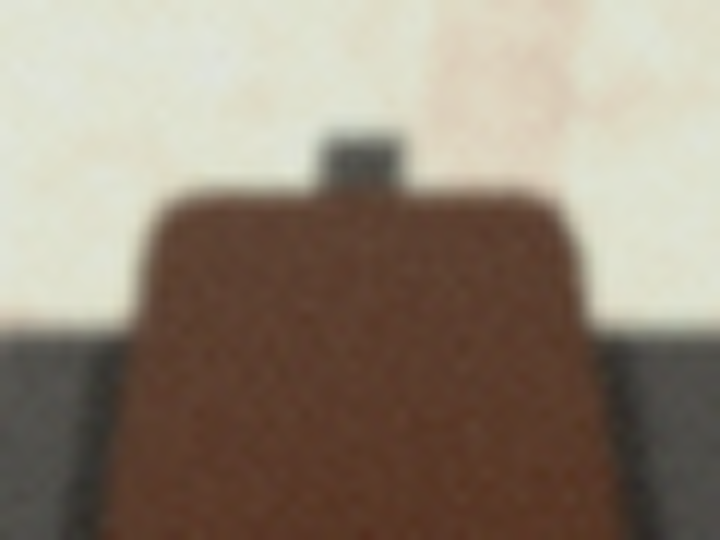

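```bash
python3 - <<'E'
from h import *
im,K,E=load('w5')
s=manip.sense(); M=R.from_quat(s['tool_rot']).as_matrix()
print(s['tcp_pos'])
tip=onz(K,E,254.7,211.0,.2078)+M[:,0]*.005
slot=onz(K,E,248.6,111.8,.116)
print('tip',tip,'slot',slot,'d tool units',M.T@(slot-tip)/.03, 'tip rel tcp',M.T@(tip-s['tcp_pos'])*1000)
im,K,E=load('w4')
M4=R.from_euler('z',19,degrees=True).as_matrix()@M
tip=onz(K,E,254.9,211.3,.2435-.041)+M4[:,0]*.005
sock=onz(K,E,251.43,167.5,.036)
print('tip',tip,'sock',sock,'d',M4.T@(sock-tip)*1000)
im,K,E=load('top0')
for p in [(242.5,225.5)]: print(onz(K,E,*p,.112))
E
```

```text
[0.41432713 0.06035931 0.24877368]
tip [0.41105136 0.06092283 0.20780509] slot [0.48412749 0.06116909 0.116     ] d tool units [-2.43067314  3.0575906  -0.20283438] tip rel tcp [ 3.26840869 40.97177094 -0.32352891]
tip [ 0.45695788 -0.27729072  0.20250509] sock [ 0.4579836  -0.27357498  0.036     ] d [ -2.09028564 166.50128111  -3.42905664]
[0.48169853 0.05995158 0.112     ]
```

>>> apply_moves(motion=[[10,-1.0,0,-0.14,0],[10,-1.9,0.6,-0.14,0],[10,-2.4,1.6,-0.14,0],[10,-2.4,2.5,-0.14,0],[10,-2.4,2.6,-0.14,0],[10,-2.4,2.6,-0.14,0],[10,-2.4,2.6,-0.14,0]], squeeze=80)

```text
t: 5.78
tcp_pos: [0.4873, 0.059, 0.1724]
tool_rot: [-0.029, -0.706, 0.707, 0.027]
force: [-0.5, 0.2, -1.7]
finger_gap: 0.246
```

```bash
python3 - <<'E'
from h import *
im,c=snap('wrist','w6'); go([0.484,0.06,0.157],-94.5)
z=cv2.resize(im[150:250,190:310],None,fx=6,fy=6,interpolation=cv2.INTER_CUBIC); cv2.imwrite('pics/w6z.png',z[...,::-1])
E
```

```text
t 5.83 tcp [0.4872 0.0592 0.1724] F [ 0.05 -0.21 -0.8 ] jaw ang -94.56 tooly [ 2.5e-03 -3.0e-04 -1.0e+00] gap 0.247
units [ 0.111  0.514 -0.018] twist deg -0.058276961113563175 units -0.005827696111356318
```

View pics/w6z.png

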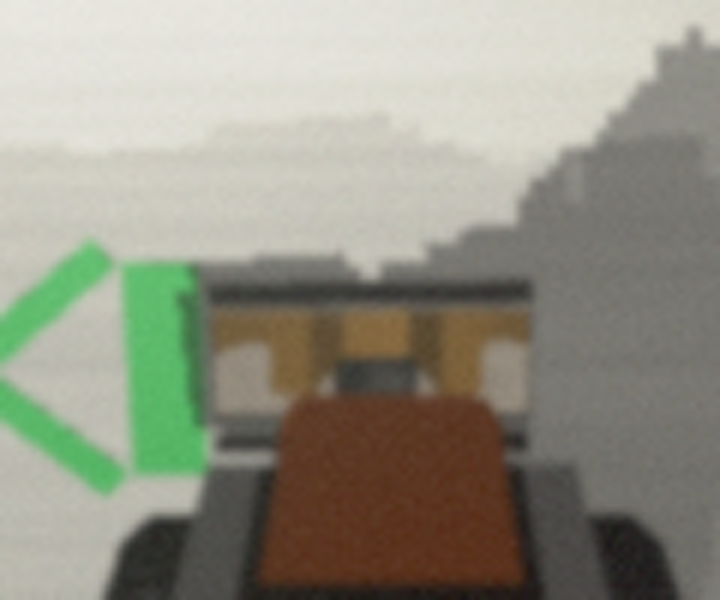

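```bash
python3 - <<'E'
from h import *
im,K,E=load('w6')
s=manip.sense(); M=R.from_quat(s['tool_rot']).as_matrix()
for zt in (.1314,):
  tip=onz(K,E,252.4,210.3,zt)+M[:,0]*.005
  slot=onz(K,E,251.7,211.3,.116); gap=onz(K,E,190+377/6,211.3,.096)
  print(tip,slot,M.T@(slot-tip)*1000,M.T@(gap-tip)*1000)
im,K,E=load('top0')
for p in [(205+158/5,180+228/5),(205+218/5,180+231/5)]: print(onz(K,E,*p,.116))
E
```

```text
[0.48525708 0.06070646 0.13138739] [0.48344937 0.06155381 0.116     ] [ 1.90814254 15.38254714 -0.70265064] [ 9.86095472 35.36262874  0.04327969]
[0.48191824 0.07901973 0.116     ]
[0.47901315 0.04007655 0.116     ]
```

>>> apply_moves(motion=[[10,0.06,0.2,0,0],[10,0.06,0.4,0,0],[10,0.06,0.55,0,0],[10,0.06,0.7,0,0],[10,0.06,0.85,0,0]])

```text
t: 6.45
tcp_pos: [0.4847, 0.0596, 0.1454]
tool_rot: [-0.028, -0.707, 0.707, 0.028]
force: [0.4, -0.2, -0.8]
finger_gap: 0.247
```

```bash
python3 - <<'E'
from h import *
im,c=snap('wrist','w7'); go([0.484,0.06,0.137],-94.5)
z=cv2.resize(im[150:250,190:310],None,fx=6,fy=6,interpolation=cv2.INTER_CUBIC); cv2.imwrite('pics/w7z.png',z[...,::-1])
E
```

```text
t 6.5 tcp [0.4843 0.0597 0.145 ] F [ 0.24 -1.1  -0.63] jaw ang -94.54 tooly [-1.2e-03  2.0e-04 -1.0e+00] gap 0.247
units [ 0.012  0.266 -0.01 ] twist deg -0.04077166297749102 units -0.0040771662977491015
```

View pics/w7z.png

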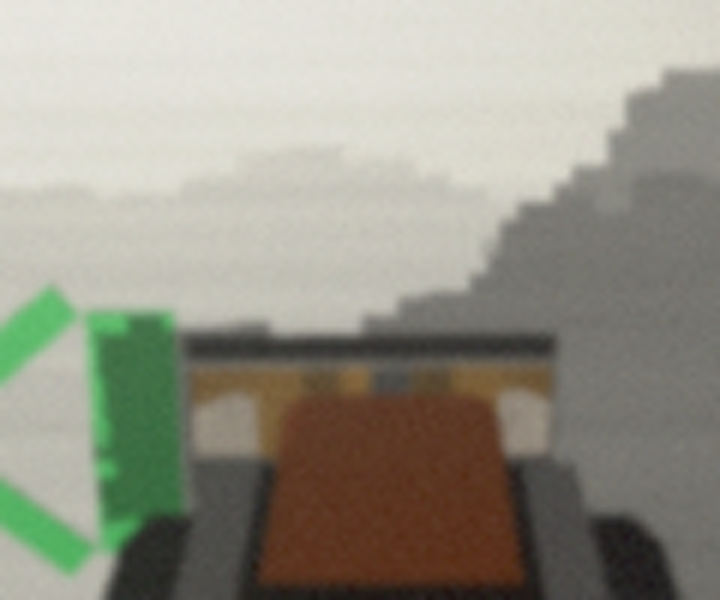

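```bash
python3 - <<'E'
from h import *
im,K,E=load('w7')
M=R.from_quat(manip.sense()['tool_rot']).as_matrix()
f=lambda c,r:(190+(c+.5)/6-.5,150+(r+.5)/6-.5)
tip=onz(K,E,*f(392,367),.104)
e=onz(K,E,*f(371.5,358),.116); 
print(M.T@(e-tip)*1000)
g=onz(K,E,*f(371.5,337),.116);print(M.T@(g-e)*1000)
im,K,E=load('w6'); print(M.T@(onz(K,E,*f(371,305),.116)-onz(K,E,*f(371,432),.116))*1000)
print(M.T@(onz(K,E,*f(371,294),.116)-onz(K,E,*f(371,442),.116))*1000)
for c in ((392,367),): pass
g=cv2.cvtColor(load('w7')[0],cv2.COLOR_RGB2GRAY); print(g[204:218,246:266])
E
```

```text
[ -5.83586097 -12.0071195   -2.35091775]
[-2.55767836 -0.00317684  0.00880282]
[-18.00198757  -0.02236062   0.07401987]
[-20.97577013  -0.02605441   0.08624735]
[[177 178 177 165 139 117 112 109 112 110 108 112 107 111 106 110 111 112
  108 112]
 [142 143 142 136 114  99  92  95  94  90  91  93  92  91  93  91  92  90
   92  89]
 [ 87  87  89  84  77  70  69  65  68  67  65  67  67  67  68  66  66  64
   63  64]
 [ 58  60  56  57  55  54  53  55  54  54  55  54  53  57  51  58  54  55
   54  56]
 [ 56  58  58  54  57  60  55  55  55  53  58  56  55  57  55  58  59  58
   56  55]
 [ 69  73  75  71  72  74  71  72  70  72  72  68  70  74  73  76  72  72
   76  74]
 [ 91  95  96  98  96  94  92  87  91  86  87  85  89  88  90  91  90  88
   92  93]
 [ 98 100 110 109 109 100  96  93  90  89  88  89  90  86  90  86  88  86
   88  94]
 [ 91 103 105 107 106  98  85  78  80  81  79  79  81  80  80  76  76  79
   79  91]
 [ 90  96 102 104 103  94  82  73  77  76  73  73  77  76  78  73  73  74
   77  88]
 [ 86  95 101 103 100  89  81  72  76  72  74  77  78  77  74  74  74  72
   74  85]
 [ 80  88  87  90  87  83  75  71  72  70  73  73  75  72  72  69  72  72
   74  77]
 [ 71  76  77  76  75  72  70  67  69  68  68  68  72  65  66  69  65  68
   71  71]
 [ 65  69  69  68  70  68  65  66  69  66  67  68  69  64  63  68  67  67
   68  70]]
```

>>> apply_moves(motion=[[10,-0.06,0,-0.05,0],[10,-0.06,0.1,-0.05,0],[10,-0.06,0.2,-0.05,0],[10,-0.06,0.27,-0.05,0],[10,-0.06,0.27,-0.05,0]])

```text
t: 7.12
tcp_pos: [0.4864, 0.061, 0.1375]
tool_rot: [0.028, 0.707, -0.707, -0.028]
force: [0.6, 0.8, -1.6]
finger_gap: 0.245
```

```bash
python3 - <<'E'
from h import *
im,c=snap('wrist','w8'); go([0.484,0.06,0.137],-94.5)
z=cv2.resize(im[150:250,190:310],None,fx=6,fy=6,interpolation=cv2.INTER_CUBIC); cv2.imwrite('pics/w8z.png',z[...,::-1])
E
```

```text
t 7.17 tcp [0.4865 0.061  0.1376] F [ 0.32 -0.37 -1.21] jaw ang -94.54 tooly [-2.e-04  0.e+00 -1.e+00] gap 0.245
units [0.082 0.021 0.039] twist deg -0.03995620599228289 units -0.003995620599228289
```

View pics/w8z.png

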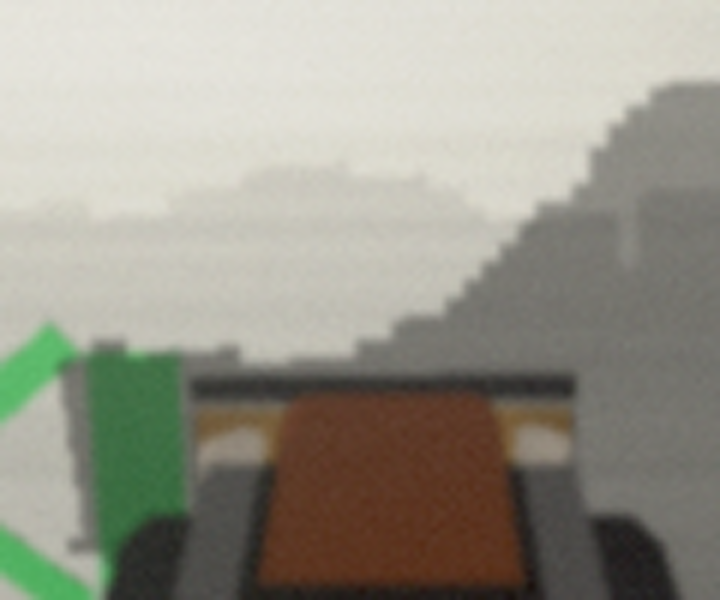

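>>> apply_moves(motion=[[10,0,0,-0.03,0],[10,0,0,-0.07,0],[10,0,0,-0.1,0]], squeeze=80)

```text
t: 7.55
tcp_pos: [0.4869, 0.0641, 0.1378]
tool_rot: [0.028, 0.707, -0.707, -0.028]
force: [0.2, 0.6, -1.7]
finger_gap: 0.245
```

>>> apply_moves(motion=[[10,0,0,-0.03,0],[10,0,0,-0.07,0],[10,0,0,-0.1,0]])

```text
t: 7.92
tcp_pos: [0.4871, 0.0659, 0.1377]
tool_rot: [-0.027, -0.706, 0.707, 0.027]
force: [0.1, -7.0, -1.2]
finger_gap: 0.249
```

>>> apply_moves(motion=[[10,0,0,-0.03,0],[10,0,0,-0.06,0]])

```text
t: 8.18
tcp_pos: [0.4871, 0.0672, 0.1376]
tool_rot: [-0.027, -0.705, 0.708, 0.028]
force: [0.2, -6.3, -2.7]
finger_gap: 0.248
```

>>> apply_moves(motion=[[10,0,0,-0.03,0],[10,0,0,-0.06,0]])

```text
t: 8.43
tcp_pos: [0.4872, 0.0689, 0.1374]
tool_rot: [-0.027, -0.705, 0.708, 0.028]
force: [-0.2, -7.2, -3.6]
finger_gap: 0.251
```

>>> apply_moves(motion=[[10,0,0,-0.03,0],[10,0,0,-0.06,0]])

```text
t: 8.68
tcp_pos: [0.4873, 0.0707, 0.1374]
tool_rot: [-0.027, -0.705, 0.708, 0.028]
force: [-1.0, -7.3, -3.6]
finger_gap: 0.246
```

>>> apply_moves(motion=[[10,0,0,-0.03,0],[10,0,0,-0.06,0]])

```text
t: 8.93
tcp_pos: [0.4874, 0.0725, 0.1374]
tool_rot: [-0.027, -0.705, 0.708, 0.028]
force: [-0.4, -5.9, -2.3]
finger_gap: 0.247
```

>>> apply_moves(motion=[[10,0,0,-0.03,0],[10,0,0,-0.05,0]])

```text
t: 9.18
tcp_pos: [0.4875, 0.074, 0.1375]
tool_rot: [-0.027, -0.705, 0.708, 0.028]
force: [-0.6, -7.6, -3.6]
finger_gap: 0.249
```

>>> apply_moves(motion=[[10,0,0,0.1,0],[10,0,0,0.15,0],[10,0,-0.5,0.15,0],[10,0,-1.0,0.15,0],[10,0,-1.1,0.5,0],[10,0,-1.1,0.9,0],[10,0,-0.9,0.9,0],[10,0,-0.6,0.9,0],[10,0,-0.4,0.9,0],[10,0,-0.4,0.9,0]])

```text
t: 10.42
tcp_pos: [0.485, 0.049, 0.1487]
tool_rot: [0.027, 0.707, -0.706, -0.029]
force: [-0.3, 0.4, -0.5]
finger_gap: 0.247
```

```bash
python3 - <<'E'
from h import *
im,c=snap('wrist','w9'); go([0.4855,0.0487,0.1376],-94.5)
z=cv2.resize(im[150:250,190:310],None,fx=6,fy=6,interpolation=cv2.INTER_CUBIC); cv2.imwrite('pics/w9z.png',z[...,::-1])
E
```

```text
t 10.47 tcp [0.4854 0.049  0.1492] F [-0.58  0.01 -1.21] jaw ang -94.52 tooly [-1.2e-03  2.0e-04 -1.0e+00] gap 0.245
units [-0.006  0.386  0.008] twist deg -0.020496063375773588 units -0.0020496063375773587
```

View pics/w9z.png

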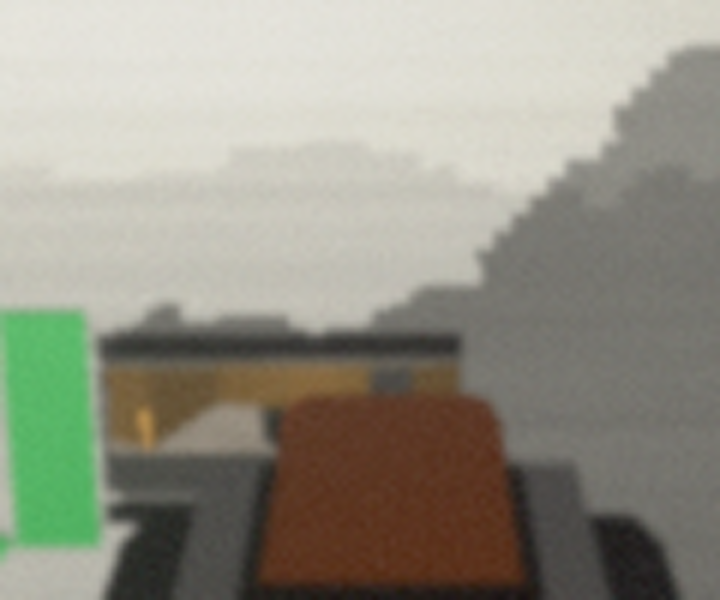

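>>> apply_moves(motion=[[10,0,0.12,0,0],[10,0,0.25,0,0],[10,0,0.39,0,0],[10,0,0.39,0,0]])

```text
t: 10.98
tcp_pos: [0.4854, 0.0488, 0.1377]
tool_rot: [0.028, 0.707, -0.707, -0.028]
force: [0.6, -0.4, -1.8]
finger_gap: 0.246
```

>>> apply_moves(motion=[[10,0,0,-0.05,0],[10,0,0,-0.1,0]])

```text
t: 11.22
tcp_pos: [0.486, 0.0518, 0.1381]
tool_rot: [0.028, 0.707, -0.707, -0.028]
force: [-0.5, 0.3, -1.0]
finger_gap: 0.247
```

>>> apply_moves(motion=[[10,0,0,-0.03,0],[10,0,0,-0.07,0],[10,0,0,-0.1,0]])

```text
t: 11.6
tcp_pos: [0.4861, 0.0537, 0.1381]
tool_rot: [-0.027, -0.706, 0.707, 0.028]
force: [-1.1, -5.7, 0.9]
finger_gap: 0.248
```

>>> apply_moves(motion=[[10,0,0,-0.03,0],[10,0,0,-0.07,0]])

```text
t: 11.85
tcp_pos: [0.4863, 0.0556, 0.1383]
tool_rot: [-0.028, -0.706, 0.707, 0.028]
force: [-1.8, -5.6, 1.9]
finger_gap: 0.249
```

>>> apply_moves(motion=[[10,0,0,-0.03,0],[10,0,0,-0.06,0]])

```text
t: 12.1
tcp_pos: [0.4864, 0.0572, 0.1385]
tool_rot: [-0.027, -0.706, 0.708, 0.027]
force: [-1.9, -6.9, 2.6]
finger_gap: 0.248
```

>>> apply_moves(motion=[[10,0,0,-0.03,0],[10,0,0,-0.06,0]])

```text
t: 12.35
tcp_pos: [0.4866, 0.0589, 0.1385]
tool_rot: [-0.027, -0.706, 0.708, 0.027]
force: [-1.9, -6.1, 4.1]
finger_gap: 0.25
```

>>> apply_moves(motion=[[10,0,0,-0.03,0],[10,0,0,-0.06,0]])

```text
t: 12.6
tcp_pos: [0.4867, 0.0607, 0.1385]
tool_rot: [-0.027, -0.706, 0.708, 0.027]
force: [-1.1, -5.0, 3.3]
finger_gap: 0.249
```

>>> apply_moves(motion=[[10,0,0,-0.03,0],[10,0,0,-0.06,0]])

```text
t: 12.85
tcp_pos: [0.4868, 0.0626, 0.1384]
tool_rot: [-0.027, -0.706, 0.708, 0.027]
force: [-0.8, -5.9, 0.8]
finger_gap: 0.246
```

>>> apply_moves(motion=[[10,0,0,-0.03,0],[10,0,0,-0.06,0]])

```text
t: 13.1
tcp_pos: [0.487, 0.0643, 0.1383]
tool_rot: [-0.027, -0.706, 0.708, 0.028]
force: [-1.1, -6.6, 0.4]
finger_gap: 0.247
```

>>> apply_moves(motion=[[10,0,0,-0.03,0],[10,0,0,-0.06,0]])

```text
t: 13.35
tcp_pos: [0.487, 0.0661, 0.1381]
tool_rot: [-0.027, -0.706, 0.708, 0.028]
force: [-0.7, -5.0, -1.4]
finger_gap: 0.245
```

>>> apply_moves(motion=[[10,0,0,-0.03,0],[10,0,0,-0.06,0]])

```text
t: 13.6
tcp_pos: [0.4871, 0.0678, 0.1379]
tool_rot: [-0.027, -0.705, 0.708, 0.028]
force: [-0.5, -6.7, -3.8]
finger_gap: 0.246
```

>>> apply_moves(motion=[[10,0,0,-0.03,0],[10,0,0,-0.06,0]])

```text
t: 13.85
tcp_pos: [0.4872, 0.0695, 0.1377]
tool_rot: [-0.027, -0.705, 0.708, 0.028]
force: [0.1, -7.6, -3.3]
finger_gap: 0.246
```

>>> apply_moves(motion=[[10,0,0,-0.03,0],[10,0,0,-0.06,0]])

```text
t: 14.1
tcp_pos: [0.4873, 0.0712, 0.1377]
tool_rot: [-0.027, -0.705, 0.708, 0.028]
force: [0.8, -6.4, -2.9]
finger_gap: 0.244
```

>>> apply_moves(motion=[[10,0,0,-0.03,0],[10,0,0,-0.05,0]])

```text
t: 14.35
tcp_pos: [0.4874, 0.0728, 0.1377]
tool_rot: [-0.027, -0.705, 0.708, 0.028]
force: [-0.6, -7.1, -3.3]
finger_gap: 0.25
```

>>> apply_moves(motion=[[10,0,0,0.1,0],[10,0,0,0.15,0],[10,0,-0.5,0.15,0],[10,0,-1.0,0.15,0],[10,0,-1.1,0.5,0],[10,0,-1.1,0.86,0],[10,0,-0.9,0.86,0],[10,0,-0.6,0.86,0],[10,0,-0.4,0.86,0],[10,0,-0.4,0.86,0]])

```text
t: 15.6
tcp_pos: [0.485, 0.049, 0.149]
tool_rot: [0.027, 0.707, -0.706, -0.029]
force: [-0.1, 0.2, -1.7]
finger_gap: 0.247
```

>>> apply_moves(motion=[[10,0,0.12,0,0],[10,0,0.25,0,0],[10,0,0.38,0,0],[10,0,0.38,0,0]])

```text
t: 16.1
tcp_pos: [0.4854, 0.0488, 0.1383]
tool_rot: [0.028, 0.707, -0.707, -0.028]
force: [-0.7, -0.3, -0.5]
finger_gap: 0.247
```

>>> apply_moves(motion=[[10,0,0,-0.05,0],[10,0,0,-0.1,0],[10,0,0,-0.15,0],[10,0,0,-0.18,0]])

```text
t: 16.6
tcp_pos: [0.4861, 0.053, 0.1389]
tool_rot: [-0.027, -0.706, 0.707, 0.027]
force: [-1.1, -5.2, 0.0]
finger_gap: 0.242
```

>>> apply_moves(motion=[[10,0,0,-0.03,0],[10,0,0,-0.06,0]])

```text
t: 16.85
tcp_pos: [0.4863, 0.0546, 0.139]
tool_rot: [-0.028, -0.706, 0.708, 0.027]
force: [-1.6, -5.1, 1.6]
finger_gap: 0.248
```

>>> apply_moves(motion=[[10,0,0,-0.03,0],[10,0,0,-0.06,0]])

```text
t: 17.1
tcp_pos: [0.4864, 0.0564, 0.1392]
tool_rot: [-0.028, -0.706, 0.708, 0.027]
force: [-1.9, -5.9, 3.0]
finger_gap: 0.243
```

>>> apply_moves(motion=[[10,0,0,-0.03,0],[10,0,0,-0.06,0]])

```text
t: 17.35
tcp_pos: [0.4866, 0.058, 0.1393]
tool_rot: [-0.027, -0.705, 0.708, 0.027]
force: [-1.4, -6.3, 2.7]
finger_gap: 0.245
```

>>> apply_moves(motion=[[10,0,0,-0.03,0],[10,0,0,-0.06,0]])

```text
t: 17.6
tcp_pos: [0.4867, 0.0599, 0.1393]
tool_rot: [-0.028, -0.706, 0.708, 0.027]
force: [-1.0, -6.5, 3.6]
finger_gap: 0.248
```

>>> apply_moves(motion=[[10,0,0,-0.03,0],[10,0,0,-0.06,0]])

```text
t: 17.85
tcp_pos: [0.4869, 0.0617, 0.1392]
tool_rot: [-0.028, -0.706, 0.708, 0.027]
force: [-1.6, -6.1, 3.0]
finger_gap: 0.25
```

>>> apply_moves(motion=[[10,0,0,-0.03,0],[10,0,0,-0.06,0]])

```text
t: 18.1
tcp_pos: [0.487, 0.0632, 0.1391]
tool_rot: [-0.027, -0.705, 0.708, 0.027]
force: [-0.5, -7.9, 1.7]
finger_gap: 0.249
```

>>> apply_moves(motion=[[10,0,0,-0.02,0],[10,0,0,-0.04,0]])

```text
t: 18.35
tcp_pos: [0.487, 0.0643, 0.139]
tool_rot: [-0.027, -0.705, 0.708, 0.027]
force: [-1.4, -7.3, 1.1]
finger_gap: 0.25
```

>>> apply_moves(motion=[[10,0,0,-0.02,0],[10,0,0,-0.04,0]])

```text
t: 18.6
tcp_pos: [0.4871, 0.0654, 0.139]
tool_rot: [-0.027, -0.705, 0.708, 0.027]
force: [-1.3, -8.2, 0.8]
finger_gap: 0.25
```

>>> apply_moves(motion=[[10,0,0,-0.02,0],[10,0,0,-0.04,0]])

```text
t: 18.85
tcp_pos: [0.4872, 0.0665, 0.1389]
tool_rot: [-0.027, -0.705, 0.708, 0.027]
force: [-0.6, -8.3, 0.4]
finger_gap: 0.244
```

>>> apply_moves(motion=[[10,0,0,-0.02,0],[10,0,0,-0.04,0]])

```text
t: 19.1
tcp_pos: [0.4872, 0.0675, 0.1387]
tool_rot: [-0.027, -0.705, 0.708, 0.027]
force: [-1.2, -8.6, -1.2]
finger_gap: 0.248
```

>>> apply_moves(motion=[[10,0,0,-0.02,0],[10,0,0,-0.04,0]])

```text
t: 19.35
tcp_pos: [0.4873, 0.0686, 0.1386]
tool_rot: [-0.027, -0.705, 0.708, 0.027]
force: [-0.4, -8.6, -3.0]
finger_gap: 0.249
```

>>> apply_moves(motion=[[10,0,0,-0.02,0],[10,0,0,-0.04,0]])

```text
t: 19.6
tcp_pos: [0.4874, 0.0696, 0.1384]
tool_rot: [-0.027, -0.705, 0.708, 0.027]
force: [-0.3, -9.8, -3.2]
finger_gap: 0.249
```

Push is now about 9.8 N, against 6 to 7 N free, which is snug at about +3 N. I'll stop here, back off and lift out.

>>> apply_moves(motion=[[10,0,0,0.05,0],[10,0,0,0.1,0],[10,0,0,0.14,0],[10,0,-0.4,0.14,0],[10,0,-0.9,0.14,0],[10,0,-1.5,0.14,0],[10,0,-2.5,0.14,0],[10,0,-3.7,0.14,0],[10,0,-3.7,0.14,0]])

```text
t: 20.72
tcp_pos: [0.4893, 0.0682, 0.2531]
tool_rot: [0.031, 0.707, -0.706, -0.025]
force: [0.1, 0.2, -1.6]
finger_gap: 0.246
```

```bash
python3 - <<'E'
from h import *
im,c=snap('wrist','w10'); go([0.459,-0.275,0.2426],-75.53)
go([0.459,-0.275,0.1076],-75.53)
E
```

```text
t 20.77 tcp [0.4878 0.0682 0.2513] F [-1.13  0.07 -1.41] jaw ang -94.52 tooly [ 4.e-03  1.e-04 -1.e+00] gap 0.249
units [ 0.058  0.286 11.48 ] twist deg -18.98987484146531 units -1.8989874841465308
t 20.77 tcp [0.4878 0.0682 0.2513] F [-1.13  0.07 -1.41] jaw ang -94.52 tooly [ 4.e-03  1.e-04 -1.e+00] gap 0.249
units [ 0.075  4.786 11.482] twist deg -18.98987484146531 units -1.8989874841465308
```

View pics/w10.png

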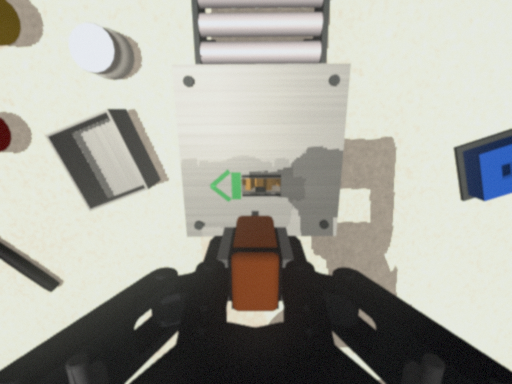

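>>> apply_moves(motion=[[10,0,0.1,2,-0.4],[10,0.05,0.2,4,-0.8],[10,0.05,0.29,6,-1.2],[10,0.05,0.29,8,-1.6],[10,0.05,0.29,10,-1.9],[10,0.05,0.29,11.3,-1.9],[10,0.06,0.29,11.48,-1.9],[10,0.06,0.29,11.48,-1.9],[10,0.06,0.29,11.48,-1.9]])

```text
t: 21.9
tcp_pos: [0.4578, -0.2734, 0.2404]
tool_rot: [-0.09, 0.702, -0.701, 0.089]
force: [-0.0, 1.0, -1.6]
finger_gap: 0.248
```

```bash
cat >> h.py <<'E'
def block(f):
    im,K,E=load(f); hsv=cv2.cvtColor(im,cv2.COLOR_RGB2HSV)
    mb=cv2.inRange(hsv,(100,120,90),(130,255,255))
    n,l,s,c=cv2.connectedComponentsWithStats(mb); i=1+np.argmax(s[1:,4])
    g=cv2.cvtColor(im,cv2.COLOR_RGB2GRAY)
    cs,_=cv2.findContours((l==i).astype(np.uint8),0,2); F=np.zeros_like(mb); cv2.drawContours(F,cs,-1,1,-1)
    yy,xx=np.nonzero((F>0)&(l!=i)); print(f,s[i],'hole',len(xx),xx.mean(),yy.mean(),xx.min(),xx.max(),yy.min(),yy.max())
E
python3 - <<'E'
from h import *
im,c=snap('wrist','w11'); go([0.459,-0.275,0.2426],-75.53)
block('w4');block('w11')
a=np.hstack([cv2.resize(load(f)[0][120:240,200:310],None,fx=3.5,fy=4,interpolation=cv2.INTER_CUBIC) for f in('w4','w11')]); cv2.imwrite('pics/cmp.png',a[...,::-1])
for f in ('w4','w5','w10','w11'):
    print(f,load(f)[0].mean(2)[212,246:264].astype(int),load(f)[0].mean(2)[206:220,254].astype(int))
E
```

```text
t 21.95 tcp [ 0.458  -0.2736  0.2406] F [-0.18 -0.32 -1.9 ] jaw ang -75.44 tooly [-9.0e-04  1.2e-03 -1.0e+00] gap 0.248
units [-0.021 -0.066  0.055] twist deg 0.08939938783636592 units 0.008939938783636591
w4 [ 225  142   54   51 2611] hole 79 251.43037974683546 167.46835443037975 248 255 163 173
w11 [ 228  140   55   52 2677] hole 90 255.1888888888889 165.76666666666668 251 259 161 172
w4 [185 170 161 152 143 123  96  85  81  81  82  90 109 134 147 148 148 145] [204 182 157 148 138 107  81  74  75  67  69  69  67  67]
w5 [219 217 220 220 213 176 130 104  96  98 100 107 149 191 208 209 210 207] [218 219 218 217 198 155  96  83  77  73  68  67  67  71]
w10 [176 176 178 179 170 139 104  83  80  81  81  89 125 160 173 177 178 177] [178 178 180 172 151 109  80  73  70  67  63  68  66  61]
w11 [220 213 188 165 152 124  95  85  80  81  79  87 110 138 145 149 151 148] [214 201 177 153 132 101  80  75  75  73  71  67  69  68]
```

View pics/cmp.png

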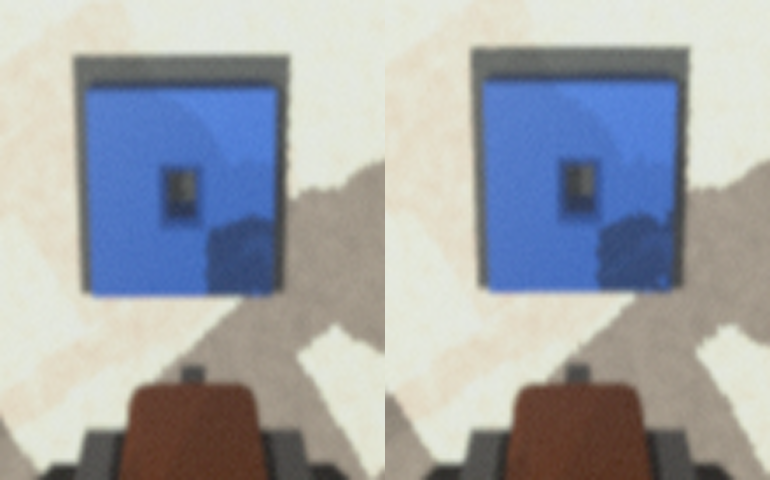

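```bash
python3 - <<'E'
from h import *
s=manip.sense(); M=R.from_quat(s['tool_rot']).as_matrix(); im,K,E=load('w11'); print(s['tcp_pos'])
tip=onz(K,E,254.8,211.0,s['tcp_pos'][2]-.041)+M[:,0]*.005
sock=onz(K,E,255.19,165.77,.036)
print('tip',tip,'sock',sock,'d mm',M.T@(sock-tip)*1000)
E
```

```text
[ 0.45798292 -0.27356703  0.2406157 ]
tip [ 0.45510098 -0.27435717  0.19961833] sock [ 0.4585657  -0.27365325  0.036     ] d mm [ -3.61662644 163.61602216   0.41836283]
```

>>> apply_moves(motion=[[10,-0.05,1.5,0.03,0],[10,-0.05,3.0,0.03,0],[10,-0.05,4.2,0.03,0],[10,-0.05,4.8,0.03,0],[10,-0.05,4.9,0.03,0],[10,-0.05,4.9,0.03,0],[10,-0.05,4.9,0.03,0],[10,-0.05,4.9,0.03,0]])

```text
t: 22.95
tcp_pos: [0.4603, -0.2761, 0.0948]
tool_rot: [0.089, -0.701, 0.702, -0.089]
force: [-0.6, 0.7, -1.1]
finger_gap: 0.249
```

```bash
python3 - <<'E'
from h import *
im,c=snap('wrist','w12'); go([0.4592,-0.2754,0.0469],-75.53)
block('w12')
z=cv2.resize(im[150:250,190:310],None,fx=6,fy=6,interpolation=cv2.INTER_CUBIC); cv2.imwrite('pics/w12z.png',z[...,::-1])
E
```

```text
t 23.0 tcp [ 0.4601 -0.2761  0.0947] F [-0.05  0.4  -1.27] jaw ang -75.54 tooly [ 0.0012 -0.001  -1.    ] gap 0.245
units [ 0.025  1.593 -0.032] twist deg -0.009237331698457751 units -0.0009237331698457752h.py:32: RuntimeWarning: Mean of empty slice.
  yy,xx=np.nonzero((F>0)&(l!=i)); print(f,s[i],'hole',len(xx),xx.mean(),yy.mean(),xx.min(),xx.max(),yy.min(),yy.max())
  ret = ret.dtype.type(ret / rcount)
Traceback (most recent call last):
  File "h.py", line 32, in block
    yy,xx=np.nonzero((F>0)&(l!=i)); print(f,s[i],'hole',len(xx),xx.mean(),yy.mean(),xx.min(),xx.max(),yy.min(),yy.max())
                                                                                    ~~~~~~^^
ValueError: zero-size array to reduction operation minimum which has no identity
```

```bash
python3 - <<'E'
from h import *
im,K,E=load('w12')
z=cv2.resize(im[140:240,190:310],None,fx=6,fy=6,interpolation=cv2.INTER_CUBIC); cv2.imwrite('pics/w12z.png',z[...,::-1])
E
```

```text
(no output)
```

View pics/w12z.png

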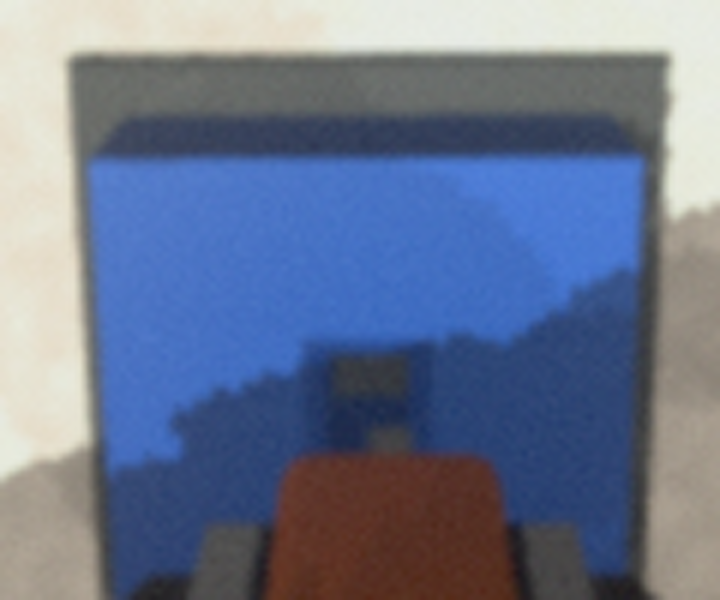

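```bash
python3 - <<'E'
from h import *
im,K,E=load('w12'); s=manip.sense(); M=R.from_quat(s['tool_rot']).as_matrix()
f=lambda c,r:(190+(c+.5)/6-.5,140+(r+.5)/6-.5)
tip=onz(K,E,*f(391,430),s['tcp_pos'][2]-.041)
for nm,p,z in (('chamf',(367.5,343),.036),('inner',(369,352),.0335)):
    print(nm,M.T@(onz(K,E,*f(*p),z)-tip)*1000)
# block top edges
a=onz(K,E,*f(92,158),.036);b=onz(K,E,*f(643,156),.036); print(a,b,M.T@(b-a)*1000, 'block centre', (a+b)/2+M[:,0]*.035, 'sockfront rel block centre', M.T@(onz(K,E,*f(367.5,343),.036)-((a+b)/2+M[:,0]*.035))*1000)
E
```

```text
chamf [-5.25605014 17.70338923 -3.09166664]
inner [-3.14654589 20.20178686 -2.93396596]
[ 0.48182407 -0.23166333  0.036     ] [ 0.49956124 -0.29945615  0.036     ] [-0.24613978  0.09151738 70.07428086] block centre [ 0.45680152 -0.27429987  0.03596995] sockfront rel block centre [-10.05393388  -0.02155183  -0.10508989]
```

>>> apply_moves(motion=[[10,0,0,-0.1,0],[10,0,0.2,-0.1,0],[10,0,0.4,-0.1,0],[10,0,0.4,-0.1,0],[10,0,0.4,-0.1,0]])

```text
t: 23.62
tcp_pos: [0.459, -0.2729, 0.0817]
tool_rot: [-0.089, 0.702, -0.701, 0.089]
force: [0.5, -0.4, -2.0]
finger_gap: 0.245
```

```bash
python3 - <<'E'
from h import *
im,c=snap('wrist','w13'); go([0.4592,-0.2754,0.0469],-75.53)
z=cv2.resize(im[140:240,190:310],None,fx=6,fy=6,interpolation=cv2.INTER_CUBIC); cv2.imwrite('pics/w13z.png',z[...,::-1])
E
```

```text
t 23.68 tcp [ 0.4591 -0.273   0.0818] F [-0.19  0.6  -1.3 ] jaw ang -75.54 tooly [ 0. -0. -1.] gap 0.246
units [0.017 1.165 0.08 ] twist deg -0.01139199151994319 units -0.001139199151994319
```

View pics/w13z.png

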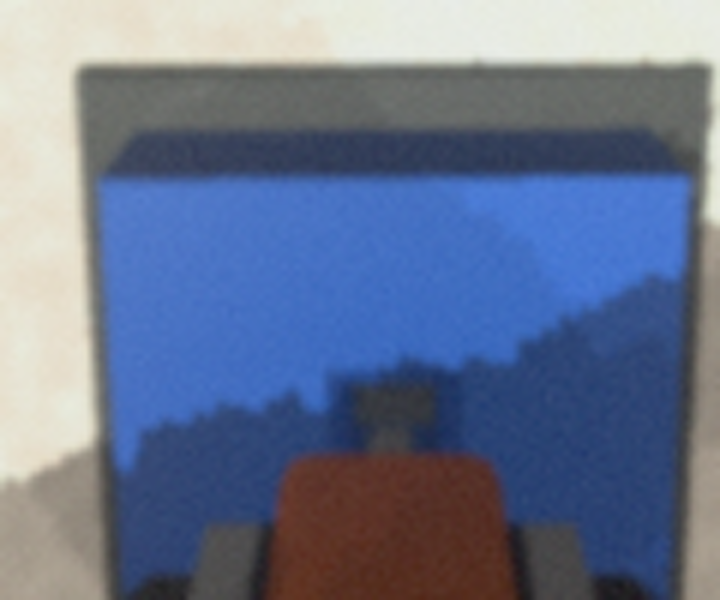

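>>> apply_moves(motion=[[10,0,0.1,0.02,0],[10,0,0.25,0.02,0],[10,0,0.4,0.02,0],[10,0,0.5,0.02,0],[10,0,0.5,0.02,0]])

```text
t: 24.3
tcp_pos: [0.459, -0.2733, 0.0665]
tool_rot: [-0.089, 0.702, -0.701, 0.089]
force: [0.4, 0.1, -1.5]
finger_gap: 0.246
```

```bash
python3 - <<'E'
from h import *
im,c=snap('wrist','w14'); go([0.4592,-0.2754,0.0469],-75.53)
z=cv2.resize(im[140:240,190:310],None,fx=6,fy=6,interpolation=cv2.INTER_CUBIC); cv2.imwrite('pics/w14z.png',z[...,::-1])
E
```

```text
t 24.35 tcp [ 0.4591 -0.2734  0.0667] F [-0.04  0.75 -2.05] jaw ang -75.54 tooly [-2.e-04  2.e-04 -1.e+00] gap 0.248
units [0.014 0.661 0.064] twist deg -0.01214631854638526 units -0.001214631854638526
```

View pics/w14z.png

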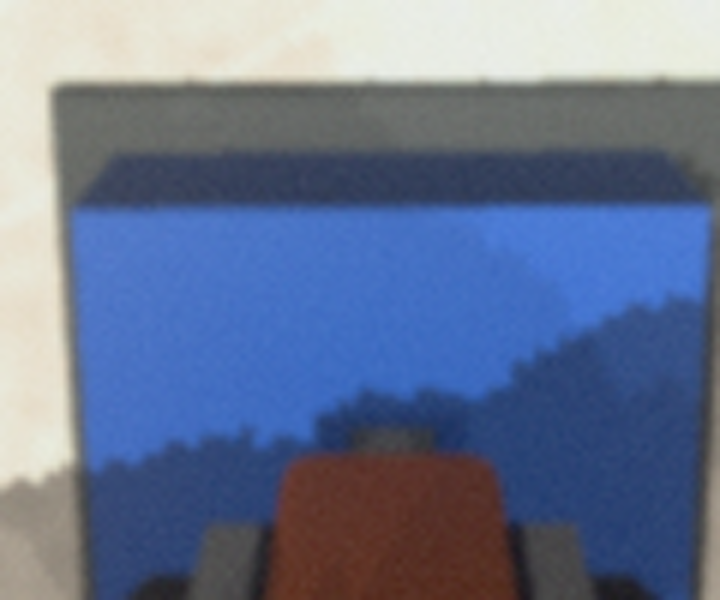

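>>> apply_moves(motion=[[10,0,0.15,0,0],[10,0,0.3,0,0],[10,0,0.45,0,0],[10,0,0.55,0,0],[10,0,0.6,0,0]])

```text
t: 24.98
tcp_pos: [0.4591, -0.2734, 0.0486]
tool_rot: [-0.089, 0.702, -0.701, 0.089]
force: [-0.3, 0.6, -1.6]
finger_gap: 0.248
```

>>> apply_moves(motion=[[10,0,0.02,0,0],[10,0,0.04,0,0]])

```text
t: 25.22
tcp_pos: [0.4593, -0.2736, 0.0478]
tool_rot: [0.089, -0.701, 0.702, -0.089]
force: [-0.3, 0.2, -0.3]
finger_gap: 0.248
```

>>> apply_moves(motion=[[10,0,0.02,0,0],[10,0,0.04,0,0]])

```text
t: 25.48
tcp_pos: [0.4592, -0.2735, 0.0469]
tool_rot: [0.089, -0.701, 0.702, -0.089]
force: [-0.9, 0.3, 6.0]
finger_gap: 0.243
```

>>> apply_moves(motion=[[10,0,0.02,0,0],[10,0,0.03,0,0]])

```text
t: 25.72
tcp_pos: [0.4593, -0.2736, 0.0469]
tool_rot: [0.089, -0.701, 0.702, -0.089]
force: [-1.7, 1.8, 11.9]
finger_gap: 0.249
```

>>> apply_moves(motion=[[10,0,-0.05,0,0],[45,0,-0.05,0,0],[50,0,-0.05,0,0],[50,0,-0.05,0,0],[50,0,-0.05,0,0]])

```text
t: 26.35
tcp_pos: [0.4591, -0.2735, 0.047]
tool_rot: [-0.089, 0.702, -0.701, 0.089]
force: [-0.6, 0.3, -0.8]
finger_gap: 0.585
```

>>> apply_moves(motion=[[50,0,-0.6,0,0],[50,0,-1.5,0,0],[50,0,-3.0,0,0],[50,0,-5.0,0,0],[50,0,-6.5,0,0],[50,0,-6.5,0,0],[50,0,-6.5,0,0]])

```text
t: 27.22
tcp_pos: [0.4585, -0.2729, 0.2415]
tool_rot: [-0.089, 0.702, -0.701, 0.089]
force: [0.2, 0.3, -0.4]
finger_gap: 0.589
```

```bash
python3 - <<'E'
from h import *
im,c=snap('wrist','w15'); go([0.42,-0.1,0.25],-75.53)
snap('scene','s15'); snap('top','t15')
im,K,E=load('w15'); hsv=cv2.cvtColor(im,cv2.COLOR_RGB2HSV)
mo=cv2.inRange(hsv,(2,150,150),(20,255,255)); mb=cv2.inRange(hsv,(100,120,50),(130,255,255))
for nm,m,zz in (('or',mo,.086),('blue',mb,.036)):
    n,l,s,c=cv2.connectedComponentsWithStats(m); i=1+np.argmax(s[1:,4]); pts=np.argwhere(l==i)[:,::-1]
    print(nm,s[i],cv2.minAreaRect(np.array([onz(K,E,*p,zz)[:2]*1000 for p in pts],np.float32)))
S=load('s15')[0][90:300,100:380]
cv2.imwrite('pics/s15z.png',cv2.resize(S,None,fx=2.8,fy=2.8,interpolation=cv2.INTER_CUBIC)[...,::-1])
E
```

```text
t 27.27 tcp [ 0.4582 -0.2726  0.2407] F [-0.61  0.34  0.02] jaw ang -75.54 tooly [-0.0024  0.0022 -1.    ] gap 0.583
units [-0.202 -0.294 -5.892] twist deg -0.013009142481251956 units -0.0013009142481251955
or [248 165  17  23 291] ((458.11181640625, -274.48883056640625), (25.828067779541016, 18.334941864013672), 14.477688789367676)
blue [ 229  140   54   53 2010] ((457.9247741699219, -273.9379577636719), (69.69972229003906, 69.96404266357422), 14.486421585083008)
```

View pics/w15.png

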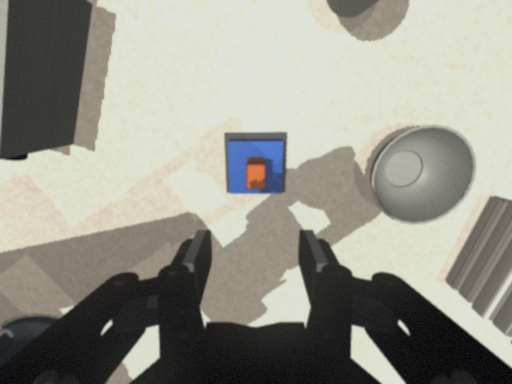

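View pics/s15z.png

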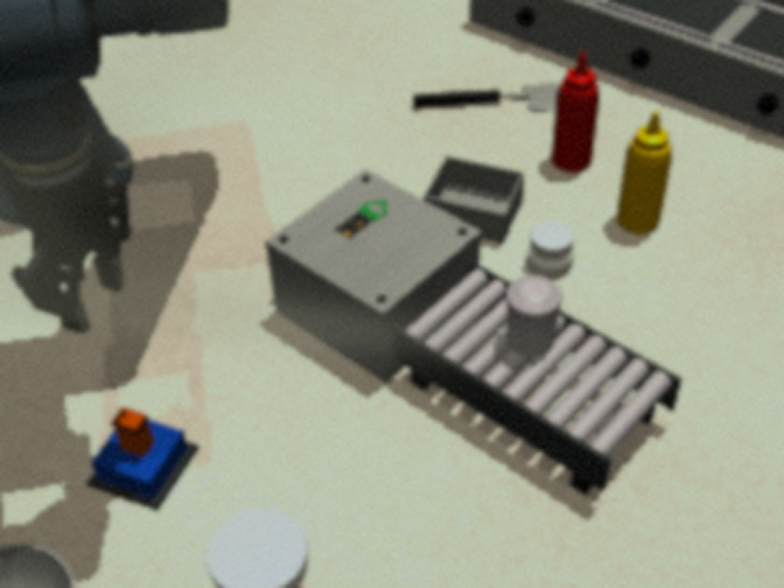

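The bar stands upright in its holder: handle centre (458.1, -274.5) mm against block centre (457.9, -273.9) mm, yaw 14.5° for both. The gripper is clear above it and the bystanders are undisturbed. Handing in.

```bash
python3 -c "
from station import manip
print(manip.sense()['t'], manip.sign_off())"
```

```text
the job is handed in; nothing more can be done
27.375 None
```

I tightened the conveyor, put the bar back in its holder, and handed the job in at 27.4 s; no verdict came back.

- **Tightening:** I turned the star wheel over three strokes of the blade. The free push was about 5 to 7.5 N. In the third stroke it stepped up and grew to 9.8 N, about 3 N above free, and I stopped there. The force readings scatter by roughly ±0.6 N, and successive readings lagged slightly. I put the true margin at about 2.4 to 3.9 N, inside the 1.5 to 5 N window.
- **Returning the bar:** I lowered it until it touched down at the same tool height as when I gripped it (46.9 mm). The contact force there was briefly 12 N. I eased off and let go.
- **Last pictures:** The handle stands upright within 1 mm of the block's centre and at the same yaw. The gripper is clear above it, and nothing in view had moved or been knocked over.
- **Check that disagreed:** The first picture after lifting the bar showed the tip 2 to 3 mm off the socket, because the arm was still swaying. I used later pictures taken with the arm at rest for the insertion, which went in without side force.

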